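Reload the samples in reverse order for the repeat test run

TASK

The repeat test run goes through the samples backwards. Move the four samples from the grey delivery tray to the blue test rack in reverse order, one to a cell: the sample nearest the red end of the tray goes into the cell farthest from the red end of the rack, the next one into the next cell, and so on, until the one farthest from the tray's red end stands in the cell nearest the rack's red end. Keep the samples upright and leave each standing on the floor of its cell.

Things in the scene. Friction and masses are not known exactly. Their poses are not given: they have to be found in the camera images.
- delivery_tray: Fixed grey tray, 70 x 268 mm without its red end, rim 9 mm high; holds four coasters, each with a sample. Long axis = its y; red block (16 mm long, 20 high) on the +y end only. Origin: at worktop height under the middle of its four places, centred at y = +99, +33, -33, -99 mm, x = 0 (+99 nearest the red end). Any yaw, left or right.
- test_rack: Fixed blue rack, white floor, 70 x 268 mm without its red end: a row of four open cells, each 62 x 62 mm inside, empty; walls 4 mm thick, 12 mm high, floor 4 mm above the worktop. Long axis = its y; red block (16 mm long, 20 high) on the +y end only. Origin: at worktop height under the middle of its four places, centred at y = +99, +33, -33, -99 mm, x = 0 (+99 nearest the red end). Any yaw, left or right.
- dropper_bottle: Loose sample: amber glass dropper bottle with black neck and rubber bulb, 102 mm tall; body 33 mm across up to 70 mm, neck 24 mm up to 77 mm, bulb 13 mm above. Origin: centre of its underside, z up.
- toner_bottle: Loose sample: small pale orange bottle with ribbed silver-white cap, 75 mm tall; body 36 mm across up to 60 mm, cap 29 mm. Origin: centre of its underside, z up.
- roll_on: Loose sample: navy blue roll-on bottle with a tan cap, 106 mm tall, oval, 34 to 36 mm along its x and 40 to 42 mm along its y. Origin: centre of its underside, z up; at the start its x lies within 0.25 rad of the delivery tray's x.
- white_stick: Loose sample: slim plain white tube, 21 mm across, 72 mm tall. Origin: centre of its underside, z up.
- coaster_yellow: Fixed yellow plastic coaster in the delivery tray, 61 mm across, with a 3 mm raised lip (inside width 56 mm). The dropper bottle stands on it at every start. Origin: centre of its underside, 4 mm above the worktop; the sample's foot is 5 mm above this origin, 9 mm above the worktop. It keeps its place, so it still shows where its sample stood.
- coaster_black: Fixed black plastic coaster in the delivery tray, 61 mm across, with a 3 mm raised lip (inside width 56 mm). The toner bottle stands on it at every start. Origin: centre of its underside, 4 mm above the worktop; the sample's foot is 5 mm above this origin, 9 mm above the worktop. It keeps its place, so it still shows where its sample stood.
- coaster_white: Fixed white plastic coaster in the delivery tray, 61 mm across, with a 3 mm raised lip (inside width 56 mm). The roll-on stands on it at every start. Origin: centre of its underside, 4 mm above the worktop; the sample's foot is 5 mm above this origin, 9 mm above the worktop. It keeps its place, so it still shows where its sample stood.
- coaster_green: Fixed green plastic coaster in the delivery tray, 61 mm across, with a 3 mm raised lip (inside width 56 mm). The white stick stands on it at every start. Origin: centre of its underside, 4 mm above the worktop; the sample's foot is 5 mm above this origin, 9 mm above the worktop. It keeps its place, so it still shows where its sample stood.

How it is judged:
By the outcome, as a careful person would: the job done as asked, in the order asked, and still so for the second after the job is handed in, with the robot touching nothing.
It also fails if it takes over 104 s, if anything falls off the work surface, if the arm or the gripper's body presses on something with over 40 N, if the wrist force passes 120 N, or if a joint passes its speed limit or range.

ROBOT

A 6-joint arm with a two-finger parallel gripper is mounted at the origin on a cart in front of the work surface, level with it; the furniture and walls round the work are solid. World frame = base frame: x ahead of the robot, y to its left, z up, the work surface at z = 0. Lengths are in mm, angles in rad, forces in N, time in s.
With the tool pointing down it reaches from about 300 to 775 mm from the base axis. Payload 14.6 kg.
Tool frame: the origin (TCP) lies at the very end of the fingers, on their centre line; the grasp point (between the pads) lies 19 mm behind it; z points along the fingers, y is the line along which they close (so a half turn about z gives the same grasp; the last joint's range is limited). The gripper opens to 94 mm and grips with 3 to 60 N. Pads are 16 mm wide; open, the fingers measure 119 mm over their backs; the gripper's body (75 mm by 177 mm) begins 78 mm behind the grasp point.
Start: joints at [1.043, 0.3, 1.521, -0, 1.321, -0.067], TCP at [244.562, 492.624, 205.446] pointing down, gripper open.
Joint ranges: [-3.03, 3.03], [-0.79, 2.21], [0.23, 2.52], [-1.04, 4.18], [0, 3.07], [-2.55, 2.55]. Speed limits (rad/s): [2.22, 2.22, 2.57, 3.14, 3.14, 3.14].

INTERFACE

Orientations are given as [roll, pitch, yaw] about the fixed x, y, z axes, in that order (R = Rz(yaw) Ry(pitch) Rx(roll)).
In Python, from cell import manip, eyes, ticket gives the robot as it stands. The module is installed in compiled form; this text tells all that it offers.
- The arm moves only by the tool arm_command, never from a script. Its argument "plan" is a list of rows, each a list of 5 numbers: the opening, from -1 (shut) to 1 (fully open), then the shift along the tool's x, y, z in m, then the turn about the tool's z in rad. In form: [[jaw, dx, dy, dz, roll], ...]. A call has 1 to 20 rows; each row shifts and turns the commanded pose from where the row before left it, along the tool's axes as they then stand; what a row does not reach is not made up. A row lasts 1/8 s, in which the tool goes at most 62.5 mm and 10.7 degrees, less where a joint would pass 70% of its speed; a pose out of reach is approached as far as the arm can. A call is refused whole if a number of a shift passes 0.0625 or a number of a turn 0.188, either way. A call with a gripper value outside its range is refused whole. The fingers move at their own pace and stop on an object; "newtons" is the grip in N (left out, the last holds). Time passes only in rows, so rows that do not move let the fingers close. It gives the time, the measured TCP pose, the force, the opening and the grip force at its end, in the units of the state.
- manip.read_state(): the state, without advancing time (a new reading comes with each control period).
- eyes.camera(name): name is "side" or "top"; returns a dict with "img" (420x560x3 uint8, blue, green, red), "z_map" (420x560 float32, mm along the optical axis (not along the pixel's ray), 0 where there is no reading), "fx", "fy", "cx", "cy" (pixels), "dist" ([k1, k2, p1, p2, k3] as OpenCV has them; the pictures are not rectified), "eye" and "orientation" of the camera in the world. Camera axes: x right, y down, z forward; pixel columns grow to the right and rows downward; lengths in mm; the calibration is good to about 2 mm. A picture is of the moment at which its call begins.
- ticket.sign_off(): hands the job in; it is judged then, once.
The state is a dict: "clock": time; "joints": joint angles; "qd": joint speeds; "effort": joint torques, N m; "eef_pos": TCP position; "eef_rot": TCP orientation; "wrist_force": force on the tool from outside, world axes, zero at the start; "moment": the same for the moment, N m; "finger_gap": finger opening in mm; "finger_force": force on a finger pad.
Only numpy, scipy, OpenCV 4.12 (cv2) and the standard library are available. Lean on these libraries where they do the work, as an engineer would, in place of code of your own. Each camera call takes 0.05 s, during which the arm holds its last target. There are 200 camera calls.

## Working session

There is one attempt and no reset: what is moved stays moved. The work goes in short steps, Python scripts to look and compute and a tool call to move; the robot and the scene stay as the last step left them, time stands still between calls to the robot, and variables do not carry over. Pictures are saved under pics/ and viewed, at most 14 in all, crops included, and the job is handed in when it is done.

Besides the shell and the picture viewer there is one more tool, called in YAML: its name, and indented under it one key for each argument. arm_command: Moves the arm, as the interface text tells. Its arguments: {"type":"object","properties":{"plan":{"type":"array"},"newtons":{"type":"number"}},"required":["plan"]}

```bash
mkdir -p pics; python3 - <<'E'
from cell import manip, eyes
import cv2,pickle
print(manip.read_state())
d={}
for n in("top","side"):
    c=eyes.camera(n);d[n]=c;cv2.imwrite(f"pics/{n}0.png",c["img"])
    print({k:v for k,v in c.items() if k not in("img","z_map")})
pickle.dump(d,open("d0.pkl","wb"))
E
```

```text
{'clock': 0.0, 'joints': array([ 1.04342007e+00,  3.00491307e-01,  1.52154772e+00,  1.08653700e-05,
        1.32070874e+00, -6.65888270e-02]), 'qd': array([-0.00104478,  0.00068157, -0.00111834,  0.00037284, -0.00035542,
       -0.0013305 ]), 'effort': array([ 3.82253011e-04, -5.31804121e+01, -3.52742600e+01,  7.09018693e-02,
        2.43693794e-02, -1.24414046e-04]), 'eef_pos': array([244.42709237, 492.42121461, 204.88935988]), 'eef_rot': array([-3.14044080e+00, -8.73620557e-05,  2.68080248e+00]), 'wrist_force': array([-0.06204444,  0.52830383,  1.63952994]), 'moment': array([-0.00957608, -0.04756596,  0.00363494]), 'finger_force': 0.0, 'finger_gap': 94.06520102584106}
{'fx': 451.31573924822374, 'fy': 451.31573924822374, 'cx': 281.49711531988277, 'cy': 204.5150893369803, 'dist': array([0.01914548, 0.        , 0.        , 0.        , 0.        ]), 'eye': array([478.9794979 , -62.41982797, 911.89589847]), 'orientation': array([-3.05583421, -0.01335752, -1.56178989])}
{'fx': 474.0115077437562, 'fy': 474.0115077437562, 'cx': 285.28903542076984, 'cy': 219.76155765861841, 'dist': array([-0.10272021,  0.        ,  0.        ,  0.        ,  0.        ]), 'eye': array([ 435.17189936, -828.82733057,  717.9163998 ]), 'orientation': array([-2.28480357, -0.00970004, -0.13917287])}
```

View pics/top0.png

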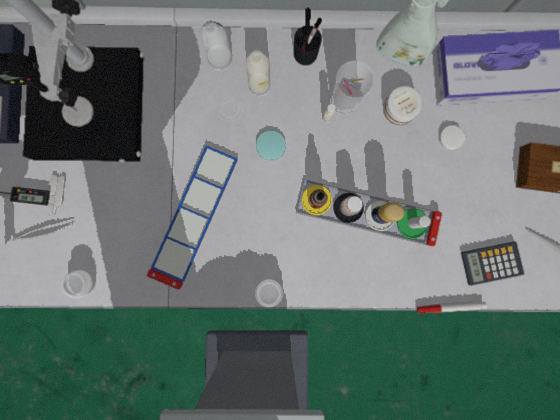

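View pics/side0.png

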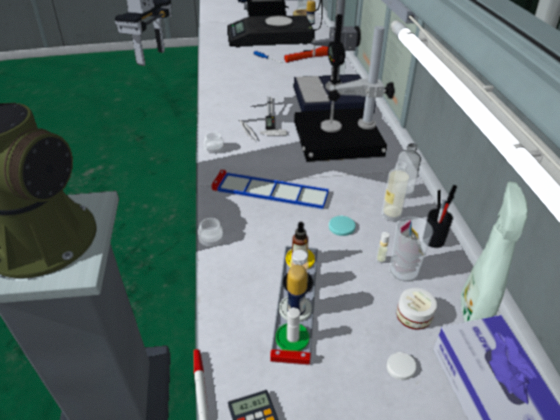

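Top view: the tray is at about (370,212) with its red end at right (435,228). From the red end outwards it holds green/stick (418,222), white/roll-on (385,213), black/toner (350,205) and yellow/dropper (317,198). The rack has its red end at lower left (165,278) and its far cell at (215,165).

```bash
cat > h.py <<'E'
import numpy as np,cv2
from scipy.spatial.transform import Rotation as R
def rays(c,uv):
    K=np.array([[c["fx"],0,c["cx"]],[0,c["fy"],c["cy"]],[0,0,1]])
    p=cv2.undistortPoints(np.float64(uv).reshape(-1,1,2),K,c["dist"]).reshape(-1,2)
    return np.c_[p,np.ones(len(p))]@R.from_euler("xyz",c["orientation"]).as_matrix().T
def plane(c,uv,z):
    d=rays(c,uv); return c["eye"]+d*((z-c["eye"][2])/d[:,2])[:,None]
def cloud(c):
    h,w=c["z_map"].shape; v,u=np.mgrid[:h,:w]
    d=rays(c,np.c_[u.ravel(),v.ravel()])
    return (c["eye"]+d*c["z_map"].reshape(-1,1)).reshape(h,w,3)
def hsv(c,lo,hi): return cv2.inRange(cv2.cvtColor(c["img"],cv2.COLOR_BGR2HSV),lo,hi)
def big(m):
    n,l,s,_=cv2.connectedComponentsWithStats(m); i=1+s[1:,4].argmax(); return np.uint8(l==i)*255
def rect(c,m,z):
    q=max(cv2.findContours(m,0,1)[0],key=cv2.contourArea).reshape(-1,2)
    return cv2.minAreaRect(np.float32(plane(c,q,z)[:,:2]))
E
python3 - <<'E'
import pickle;from h import *
d=pickle.load(open("d0.pkl","rb"))
roi={"top":[(140,140,245,292),(290,172,445,250)],"side":[(205,165,335,212),(265,215,325,366)]}
for n in d:
    c=d[n]; P=cloud(c)
    def win(m,b):
        o=np.zeros_like(m);x0,y0,x1,y1=b;o[y0:y1,x0:x1]=m[y0:y1,x0:x1];return o
    b=win(hsv(c,(105,130,60),(130,255,255)),roi[n][0]); b=cv2.morphologyEx(b,cv2.MORPH_CLOSE,np.ones((3,3)))
    print(n,"rack",rect(c,big(b),12))
    for r in roi[n]:
        red=win(hsv(c,(0,150,60),(6,255,255))|hsv(c,(174,150,60),(180,255,255)),r)
        print(" red",rect(c,big(red),20 if n=="top" else 15))
    for nm,lo,hi in(("yellow",(22,150,80),(34,255,255)),("green",(50,120,60),(80,255,255))):
        m=big(win(hsv(c,lo,hi),roi[n][1])); q=max(cv2.findContours(m,0,1)[0],key=cv2.contourArea).reshape(-1,2)
        print(" ",nm,cv2.fitEllipse(np.float32(plane(c,cv2.convexHull(q).reshape(-1,2),12)[:,:2])))
    z=P[...,2]; x0,y0,x1,y1=roi[n][1]
    m=win(np.uint8((z>70)&(z<130))*255,(x0-10,y0-15,x1+10,y1))
    k,l,s,_=cv2.connectedComponentsWithStats(m)
    for i in range(1,k):
        if s[i,4]<15: continue
        zz=z[l==i]; top=np.percentile(zz,90); t=(l==i)&(z>top-5)
        u=np.argwhere(t)[:,::-1]; print("  obj",s[i],top.round(1),plane(c,[u.mean(0)],top)[0].round(1),P[t].mean(0).round(1),cv2.minAreaRect(np.float32(P[t][:,:2])))
E
```

```text
top rack ((538.9150390625, 99.87875366210938), (69.80479431152344, 266.493896484375), 67.4004898071289)
 red ((408.4958190917969, 153.46145629882812), (68.48381042480469, 14.412769317626953), 67.09516906738281)
 red ((511.4714050292969, -375.1634521484375), (16.2420654296875, 67.61222839355469), 77.0494155883789)
  yellow ((567.3157348632812, -143.39810180664062), (58.37051773071289, 59.80305862426758), 58.98859786987305)
  green ((521.7459106445312, -335.6077575683594), (58.1705322265625, 59.697872161865234), 51.42127227783203)
  obj [312 190  15  15 145] 106.8 [ 565.9 -142.5  106.8] [ 566.  -142.6  106.4] ((566.3829345703125, -143.5390167236328), (10.996448516845703, 11.151018142700195), 89.46988677978516)
  obj [346 196  16  16 199] 85.0 [ 553.5 -206.7   85. ] [ 553.7 -207.    83. ] ((554.2257080078125, -207.48289489746094), (27.3460636138916, 26.690593719482422), 45.34806442260742)
  obj [378 202  26  20 410] 114.0 [ 538.4 -272.1  114. ] [ 538.5 -272.5  112.3] ((538.6759643554688, -272.84320068359375), (34.895790100097656, 29.592281341552734), 78.89189147949219)
  obj [417 216  1
[... 550 characters left out ...]
520508, 56.51123809814453), 12.54365348815918)
  green ((522.8203735351562, -338.49371337890625), (61.18247604370117, 61.965980529785156), 123.83038330078125)
  obj [295 221  12  20 174] 105.0 [ 567.3 -145.   105. ] [ 567.3 -145.1  105.1] ((568.230224609375, -144.6055145263672), (10.807636260986328, 12.24189281463623), 85.67639923095703)
  obj [287 250  21  45 714] 113.3 [ 539.4 -277.5  113.3] [ 539.6 -276.5  112.4] ((539.6844482421875, -274.91217041015625), (34.9896240234375, 30.981508255004883), 44.39876937866211)
  obj [288 308  12  13 131] 80.4 [ 523.9 -339.9   80.4] [ 524.1 -338.8   79.1] ((524.1270751953125, -338.110595703125), (20.124570846557617, 18.5402774810791), 81.61750793457031)
```

```bash
cat > go.py <<'E'
import sys;from h import *;from cell import manip
T=dict(stick=(523,-336.8,76.8),roll=(539,-273.5,76.8),toner=(554,-208,76.8),drop=(566.8,-143.7,76.8),
 c1=(630.8,61,157.4),c2=(569.9,86.3,157.4),c3=(508.9,111.7,157.4),c4=(448,137,157.4))
s=manip.read_state(); x,y,w=T[sys.argv[1]]; z=float(sys.argv[2])
yaw=s["eef_rot"][2]; t=-((np.deg2rad(w)-yaw+np.pi)%(2*np.pi)-np.pi)
d=np.array([x,y,z])-s["eef_pos"]; 
f=lambda a:(d[0]*np.cos(a)+d[1]*np.sin(a),d[0]*np.sin(a)-d[1]*np.cos(a),-d[2])
print("t",s["clock"],"pos",s["eef_pos"].round(1),s["eef_rot"].round(3),"turn",round(t,4),"shift before turn",np.round(f(yaw),1),"after turn",np.round(f(np.deg2rad(w)),1),"gap",round(s["finger_gap"],1),"F",s["wrist_force"].round(1),"grip",s["finger_force"])
E
```

arm_command:
  plan:
    - [1,0,0,0,0.168]
    - [1,0,0,0,0.168]
    - [1,0,0,0,0.168]
    - [1,0,0,0,0.168]
    - [1,0,0,0,0.168]
    - [1,0,0,0,0.168]
    - [1,0,0,0,0.168]
    - [1,0,0,0,0.168]
    - [1,-0.02,0.012,0,0]
    - [1,-0.045,0.028,0,0]
    - [1,-0.045,0.028,0,0]
    - [1,-0.045,0.028,0,0]
    - [1,-0.045,0.028,0,0]
    - [1,-0.045,0.028,0,0]
    - [1,-0.045,0.028,0,0]
    - [1,-0.045,0.028,0,0]
    - [1,-0.045,0.028,0,0]
    - [1,-0.045,0.028,0,0]
    - [1,-0.02,0.012,0,0]
    - [1,0,0,0,0]

```text
clock: 2.6
eef_pos: [409.8, -5.2, 205.1]
eef_rot: [-3.141, 0.0, 1.334]
wrist_force: [-0.2, -0.3, -0.5]
finger_gap: 94.2
finger_force: 0.0
```

```bash
python3 go.py stick 150
```

```text
t 2.6 pos [409.8  -5.2 205.1] [-3.141  0.     1.334] turn -0.0061 shift before turn [-295.9  187.7   55.1] after turn [-297.   185.9   55.1] gap 94.2 F [-0.2 -0.3 -0.5] grip 0.0
```

arm_command:
  plan:
    - [1,-0.02,0.0125,0,-0.006]
    - [1,-0.04,0.025,0,0]
    - [1,-0.04,0.025,0,0]
    - [1,-0.04,0.025,0,0]
    - [1,-0.04,0.025,0,0]
    - [1,-0.04,0.025,0,0]
    - [1,-0.04,0.025,0,0]
    - [1,-0.037,0.0085,0,0]
    - [1,0,0,0.025,0]
    - [1,0,0,0.03,0]
    - [1,0,0,0,0]
    - [1,0,0,0,0]

```text
clock: 4.1
eef_pos: [509.9, -331.7, 151.8]
eef_rot: [3.14, 0.0, 1.344]
wrist_force: [-0.2, 0.1, -0.5]
finger_gap: 94.1
finger_force: 0.0
```

```bash
python3 go.py stick 32; python3 - <<'E'
from h import *;from cell import eyes
c=eyes.camera("side");cv2.imwrite("pics/s1.png",cv2.resize(c["img"][140:380,200:400],None,fx=2.5,fy=2.5))
E
```

```text
t 4.1 pos [ 509.9 -331.7  151.8] [3.14  0.    1.344] turn 0.0032 shift before turn [ -2.   13.9 119.8] after turn [ -2.   13.9 119.8] gap 94.1 F [-0.2  0.1 -0.5] grip 0.0
```

View pics/s1.png

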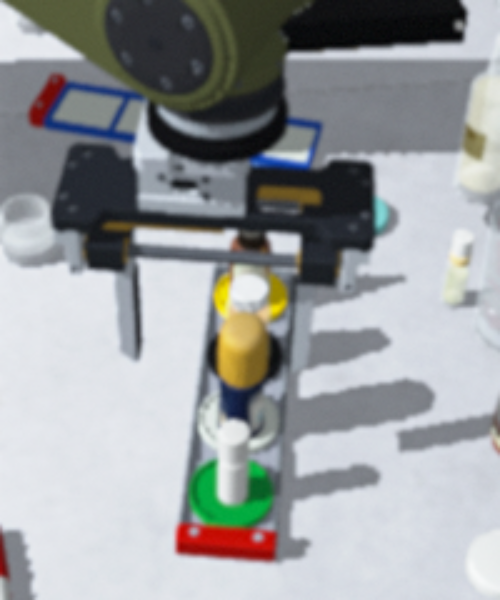

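The gripper hangs above the tray, its left finger at crop (130,340); the stick stands upright at crop (232,470), next to the roll-on. Shift in, then descend.

arm_command:
  plan:
    - [1,-0.002,0.014,0,0]
    - [1,0,0,0.02,0]
    - [1,0,0,0.03,0]
    - [1,0,0,0.03,0]
    - [1,0,0,0.025,0]
    - [1,0,0,0.015,0]
    - [1,0,0,0,0]
    - [1,0,0,0,0]

```text
clock: 5.15
eef_pos: [522.9, -337.7, 31.8]
eef_rot: [3.14, 0.001, 1.343]
wrist_force: [0.7, 0.6, -0.1]
finger_gap: 94.0
finger_force: 0.0
```

```bash
python3 go.py stick 32
```

```text
t 5.15 pos [ 522.9 -337.7   31.8] [3.140e+00 1.000e-03 1.343e+00] turn 0.0024 shift before turn [ 0.9 -0.2 -0.2] after turn [ 0.9 -0.2 -0.2] gap 94.0 F [ 0.7  0.6 -0.1] grip 0.0
```

arm_command:
  newtons: 15
  plan:
    - [0.3,0,0,0,0]
    - [0,0,0,0,0]
    - [-0.3,0,0,0,0]
    - [-0.45,0,0,0,0]
    - [-0.5,0,0,0,0]
    - [-0.55,0,0,0,0]
    - [-1,0,0,0,0]
    - [-1,0,0,0,0]
    - [-1,0,0,0,0]
    - [-1,0,0,-0.005,0]
    - [-1,0,0,-0.02,0]
    - [-1,0,0,-0.03,0]
    - [-1,0,0,-0.03,0]
    - [-1,0,0,-0.03,0]
    - [-1,0,0,-0.02,0]
    - [-1,0,0,0,0]

```text
clock: 7.15
eef_pos: [522.9, -337.8, 168.1]
eef_rot: [3.138, 0.002, 1.343]
wrist_force: [-0.5, 0.5, -0.8]
finger_gap: 20.5
finger_force: 15.0
```

```bash
python3 go.py c1 160; python3 - <<'E'
from h import *;from cell import eyes
c=eyes.camera("side");cv2.imwrite("pics/s2.png",cv2.resize(c["img"][140:380,200:400],None,fx=2.5,fy=2.5))
E
```

```text
t 7.15 pos [ 522.9 -337.8  168.1] [3.138e+00 2.000e-03 1.343e+00] turn -1.4043 shift before turn [412.8  15.    8.1] after turn [ 53.7 409.6   8.1] gap 20.5 F [-0.5  0.5 -0.8] grip 14.997622668743134
```

View pics/s2.png

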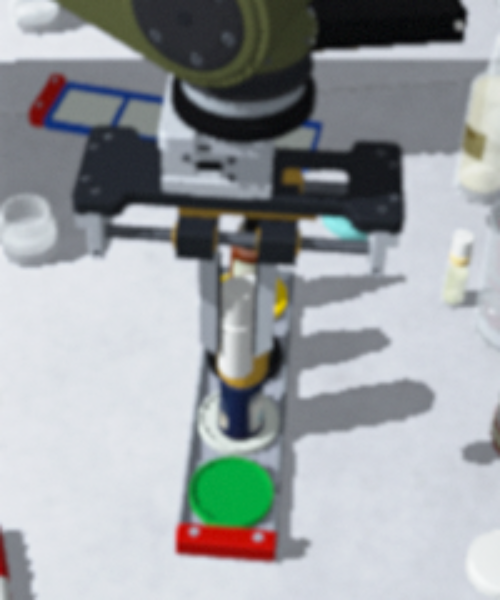

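The stick is held upright at crop (238,320), and the green coaster is empty. Carry it to the far cell.

arm_command:
  plan:
    - [-1,0.02,0.0008,0,0]
    - [-1,0.04,0.0015,0,0]
    - [-1,0.043,0.0016,0,0]
    - [-1,0.043,0.0016,0,0]
    - [-1,0.043,0.0016,0,0]
    - [-1,0.043,0.0016,0,0]
    - [-1,0.043,0.0016,0,0]
    - [-1,0.043,0.0016,0,0]
    - [-1,0.043,0.0016,0,0]
    - [-1,0.032,0.001,0,0]
    - [-1,0.02,0.0005,0,0]
    - [-1,0,0,0,-0.175]
    - [-1,0,0,0,-0.175]
    - [-1,0,0,0,-0.175]
    - [-1,0,0,0,-0.175]
    - [-1,0,0,0,-0.175]
    - [-1,0,0,0,-0.175]
    - [-1,0,0,0,-0.175]
    - [-1,0,0,0,-0.179]
    - [-1,0,0,0,0]

```text
clock: 9.7
eef_pos: [630.0, 61.7, 165.0]
eef_rot: [-3.141, -0.001, 2.746]
wrist_force: [0.7, 1.1, -0.1]
finger_gap: 20.7
finger_force: 15.0
```

```bash
python3 go.py c1 27
```

```text
t 9.7 pos [630.   61.7 165. ] [-3.141e+00 -1.000e-03  2.746e+00] turn -0.0016 shift before turn [ -1.   -0.3 138. ] after turn [ -1.   -0.3 138. ] gap 20.7 F [ 0.7  1.1 -0.1] grip 14.996638298034668
```

arm_command:
  plan:
    - [-1,-0.001,0,0.015,0]
    - [-1,0,0,0.03,0]
    - [-1,0,0,0.03,0]
    - [-1,0,0,0.03,0]
    - [-1,0,0,0.02,0]
    - [-1,0,0,0.009,0]
    - [-1,0,0,0,0]
    - [-1,0,0,0.001,0]
    - [-1,0,0,0.001,0]
    - [-1,0,0,0.001,0]
    - [-1,0,0,0,0]
    - [-1,0,0,0,0]

```text
clock: 11.2
eef_pos: [631.3, 61.2, 28.5]
eef_rot: [3.142, 0.0, 2.747]
wrist_force: [-0.8, 0.1, -0.2]
finger_gap: 20.8
finger_force: 15.0
```

```bash
python3 go.py c1 27; python3 - <<'E'
from h import *;from cell import eyes
c=eyes.camera("side");cv2.imwrite("pics/s3.png",cv2.resize(c["img"][100:280,200:400],None,fx=3,fy=3))
E
```

```text
t 11.2 pos [631.3  61.2  28.5] [3.142 0.    2.747] turn -0.0004 shift before turn [ 0.4 -0.4  1.5] after turn [ 0.4 -0.4  1.5] gap 20.8 F [-0.8  0.1 -0.2] grip 14.997713416814804
```

View pics/s3.png

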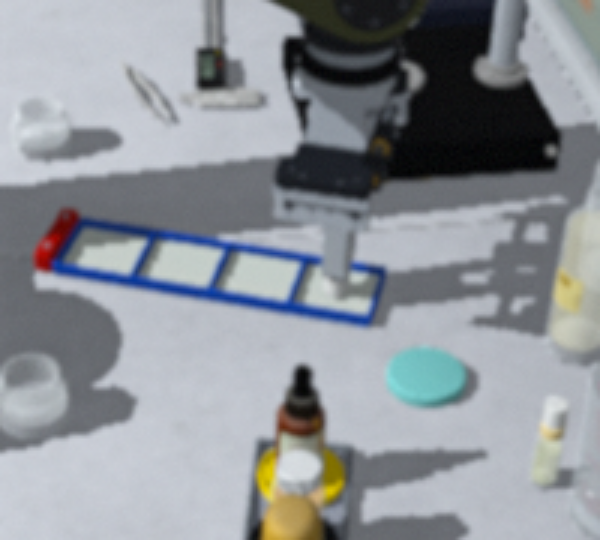

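The stick is over the far cell, crop (345,290). Lower the last bit, release and rise.

arm_command:
  plan:
    - [-1,0,0,0.001,0]
    - [-1,0,0,0.0005,0]
    - [-1,0,0,0,0]
    - [-1,0,0,0,0]
    - [-0.5,0,0,0,0]
    - [-0.4,0,0,0,0]
    - [-0.2,0,0,0,0]
    - [0.1,0,0,0,0]
    - [0.3,0,0,0,0]
    - [0.3,0,0,-0.02,0]
    - [0.3,0,0,-0.04,0]
    - [0.3,0,0,-0.04,0]
    - [0.3,0,0,-0.04,0]
    - [0.5,0,0,-0.02,0]
    - [0.6,0,0,0,0.175]
    - [0.6,0,0,0,0.175]
    - [0.6,0,0,0,0.175]
    - [0.6,0,0,0,0.175]

```text
clock: 13.5
eef_pos: [631.3, 61.2, 188.6]
eef_rot: [3.14, 0.001, 2.041]
wrist_force: [-0.4, -0.1, -0.1]
finger_gap: 75.0
finger_force: 0.0
```

```bash
python3 go.py roll 180;  python3 - <<'E'
from h import *;from cell import eyes
c=eyes.camera("side");cv2.imwrite("pics/s4.png",cv2.resize(c["img"][100:340,200:400],None,fx=2.5,fy=2.5))
E
```

```text
t 13.5 pos [631.3  61.2 188.6] [3.140e+00 1.000e-03 2.041e+00] turn 0.7007 shift before turn [-256.5 -233.9    8.6] after turn [-346.9  -13.4    8.6] gap 75.0 F [-0.4 -0.1 -0.1] grip 0.0
```

View pics/s4.png

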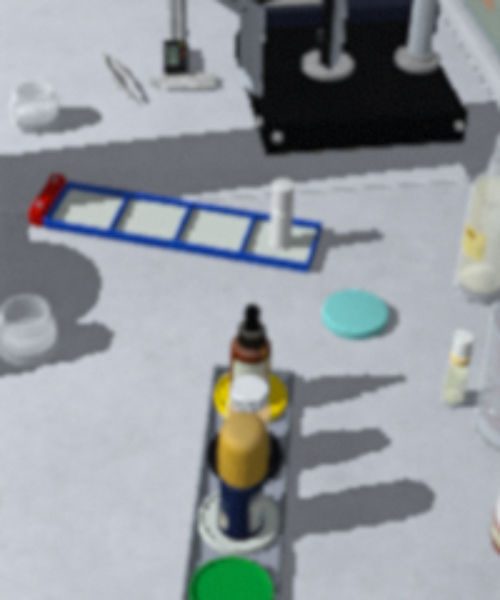

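The stick stands upright in the far cell, crop (283,215). The roll-on is next.

arm_command:
  plan:
    - [0.7,0,0,0,0.175]
    - [0.7,0,0,0,0.175]
    - [0.7,0,0,0,0.175]
    - [0.7,0,0,0,0.176]
    - [0.7,-0.02,-0.001,0,0]
    - [0.7,-0.043,-0.0017,0,0]
    - [0.7,-0.043,-0.0017,0,0]
    - [0.7,-0.043,-0.0017,0,0]
    - [0.7,-0.043,-0.0017,0,0]
    - [0.7,-0.043,-0.0017,0,0]
    - [0.7,-0.043,-0.0017,0,0]
    - [0.7,-0.043,-0.0017,0,0]
    - [0.7,-0.026,0,0,0]
    - [0.7,0,0,0,0]
    - [0.7,0,0,0.02,0]
    - [0.7,0,0,0,0]

```text
clock: 15.55
eef_pos: [540.6, -273.4, 166.2]
eef_rot: [-3.14, -0.001, 1.349]
wrist_force: [0.5, 0.7, -0.6]
finger_gap: 79.5
finger_force: 0.0
```

```bash
python3 go.py roll 32
```

```text
t 15.55 pos [ 540.6 -273.4  166.2] [-3.140e+00 -1.000e-03  1.349e+00] turn 0.0089 shift before turn [ -0.4  -1.6 134.2] after turn [ -0.4  -1.5 134.2] gap 79.5 F [ 0.5  0.7 -0.6] grip 0.0
```

arm_command:
  newtons: 20
  plan:
    - [0.7,0,-0.0015,0.01,0.009]
    - [0.7,0,0,0.03,0]
    - [0.7,0,0,0.035,0]
    - [0.7,0,0,0.03,0]
    - [0.7,0,0,0.02,0]
    - [0.7,0,0,0.009,0]
    - [0.4,0,0,0,0]
    - [0.2,0,0,0,0]
    - [0,0,0,0,0]
    - [-0.1,0,0,0,0]
    - [-0.2,0,0,0,0]
    - [-0.5,0,0,0,0]
    - [-1,0,0,0,0]
    - [-1,0,0,0,0]
    - [-1,0,0,0,0]
    - [-1,0,0,0,0]

```text
clock: 17.55
eef_pos: [539.8, -273.9, 33.0]
eef_rot: [3.141, 0.0, 1.337]
wrist_force: [-0.3, 0.1, 1.2]
finger_gap: 33.4
finger_force: 20.0
```

```bash
python3 go.py c2 170
```

```text
t 17.55 pos [ 539.8 -273.9   33. ] [3.141 0.    1.337] turn -1.4103 shift before turn [ 357.4  -54.2 -137. ] after turn [ 110.6  344.1 -137. ] gap 33.4 F [-0.3  0.1  1.2] grip 19.998338117147796
```

arm_command:
  plan:
    - [-1,0,0,-0.005,0]
    - [-1,0,0,-0.025,0]
    - [-1,0,0,-0.04,0]
    - [-1,0,0,-0.04,0]
    - [-1,0,0,-0.03,0]
    - [-1,0.02,-0.003,0,0]
    - [-1,0.04,-0.006,0,0]
    - [-1,0.043,-0.0066,0,0]
    - [-1,0.043,-0.0066,0,0]
    - [-1,0.043,-0.0066,0,0]
    - [-1,0.043,-0.0066,0,0]
    - [-1,0.043,-0.0066,0,0]
    - [-1,0.043,-0.0066,0,0]
    - [-1,0.025,-0.004,0,0]
    - [-1,0.014,-0.002,0,0]
    - [-1,0,0,0,-0.15]
    - [-1,0,0,0,-0.175]
    - [-1,0,0,0,-0.175]
    - [-1,0,0,0,-0.175]
    - [-1,0,0,0,-0.175]

```text
clock: 20.05
eef_pos: [569.0, 85.9, 172.1]
eef_rot: [-3.14, -0.001, 2.192]
wrist_force: [0.0, 0.2, -1.5]
finger_gap: 33.4
finger_force: 20.0
```

arm_command:
  plan:
    - [-1,0,0,0,-0.175]
    - [-1,0,0,0,-0.175]
    - [-1,0,0,0,-0.175]
    - [-1,0,0,0,-0.035]
    - [-1,0,0,0,0]
    - [-1,0,0,0,0]

```text
clock: 20.8
eef_pos: [569.4, 86.0, 172.8]
eef_rot: [-3.141, -0.0, 2.744]
wrist_force: [0.1, 0.3, -0.4]
finger_gap: 33.1
finger_force: 20.0
```

```bash
python3 go.py c2 28;  python3 - <<'E'
from h import *;from cell import eyes
c=eyes.camera("side");cv2.imwrite("pics/s5.png",cv2.resize(c["img"][50:290,200:400],None,fx=2.5,fy=2.5))
E
```

```text
t 20.8 pos [569.4  86.  172.8] [-3.141 -0.     2.744] turn -0.0028 shift before turn [ -0.4   0.5 144.8] after turn [ -0.4   0.5 144.8] gap 33.1 F [ 0.1  0.3 -0.4] grip 19.99621157418005
```

View pics/s5.png

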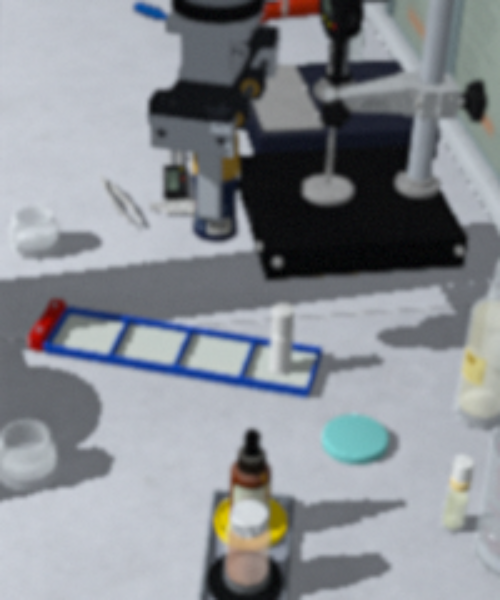

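The roll-on hangs upright, crop (215,215), above the rack. Lower, release and rise.

arm_command:
  plan:
    - [-1,0,0,0.015,-0.003]
    - [-1,0,0,0.03,0]
    - [-1,0,0,0.035,0]
    - [-1,0,0,0.035,0]
    - [-1,0,0,0.02,0]
    - [-1,0,0,0.006,0]
    - [-1,0,0,0.001,0]
    - [-1,0,0,0.001,0]
    - [-1,0,0,0.001,0]
    - [-1,0,0,0.001,0]
    - [-1,0,0,0,0]
    - [-1,0,0,0,0]

```text
clock: 22.35
eef_pos: [569.5, 86.1, 28.0]
eef_rot: [3.142, 0.0, 2.75]
wrist_force: [0.2, 1.0, -1.1]
finger_gap: 33.7
finger_force: 20.0
```

arm_command:
  plan:
    - [-1,0,0,0.0005,0]
    - [-1,0,0,0,0]
    - [-0.3,0,0,0,0]
    - [-0.15,0,0,0,0]
    - [0,0,0,0,0]
    - [0.2,0,0,0,0]
    - [0.4,0,0,0,0]
    - [0.5,0,0,0,0]
    - [0.5,0,0,-0.02,0]
    - [0.5,0,0,-0.04,0]
    - [0.5,0,0,-0.04,0]
    - [0.5,0,0,-0.04,0]
    - [0.7,0,0,-0.02,0]
    - [0.7,0,0,0,0.176]
    - [0.7,0,0,0,0.176]
    - [0.7,0,0,0,0.176]
    - [0.7,0,0,0,0.176]
    - [0.7,0,0,0,0.176]
    - [0.7,0,0,0,0.176]
    - [0.7,0,0,0,0.176]

```text
clock: 24.85
eef_pos: [569.4, 86.1, 187.4]
eef_rot: [-3.142, -0.0, 1.512]
wrist_force: [0.7, 0.7, 0.6]
finger_gap: 80.0
finger_force: 0.0
```

```bash
python3 go.py toner 170;  python3 - <<'E'
from h import *;from cell import eyes
c=eyes.camera("side");cv2.imwrite("pics/s6.png",cv2.resize(c["img"][100:300,200:400],None,fx=2.5,fy=2.5))
E
```

```text
t 24.85 pos [569.4  86.1 187.4] [-3.142 -0.     1.512] turn 0.1716 shift before turn [-294.5    1.9   17.4] after turn [-289.8   52.2   17.4] gap 80.0 F [0.7 0.7 0.6] grip 0.0
```

View pics/s6.png

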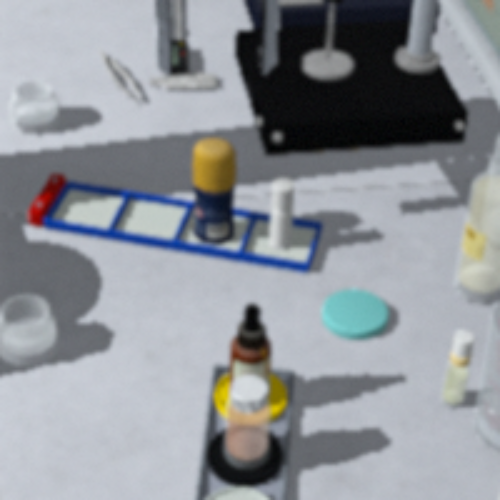

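The roll-on stands upright in its cell, crop (213,190), beside the stick. The toner bottle is next.

arm_command:
  plan:
    - [0.7,0,0,0,0.172]
    - [0.7,-0.02,0.0036,0,0]
    - [0.7,-0.043,0.0077,0,0]
    - [0.7,-0.043,0.0077,0,0]
    - [0.7,-0.043,0.0077,0,0]
    - [0.7,-0.043,0.0077,0,0]
    - [0.7,-0.043,0.0077,0,0]
    - [0.7,-0.035,0.0065,0,0]
    - [0.7,-0.02,0.0036,0,0]
    - [0.7,0,0,0,0]
    - [0.7,0,0,0.02,0]
    - [0.7,0,0,0,0]

```text
clock: 26.4
eef_pos: [555.2, -207.0, 166.3]
eef_rot: [-3.139, -0.001, 1.348]
wrist_force: [0.7, 0.5, 0.1]
finger_gap: 80.5
finger_force: 0.0
```

```bash
python3 go.py toner 28
```

```text
t 26.4 pos [ 555.2 -207.   166.3] [-3.139e+00 -1.000e-03  1.348e+00] turn 0.0078 shift before turn [ -1.3  -0.9 138.3] after turn [ -1.3  -0.9 138.3] gap 80.5 F [0.7 0.5 0.1] grip 0.0
```

arm_command:
  newtons: 20
  plan:
    - [0.7,-0.001,-0.001,0.014,0.005]
    - [0.7,0,0,0.03,0]
    - [0.7,0,0,0.035,0]
    - [0.7,0,0,0.03,0]
    - [0.7,0,0,0.02,0]
    - [0.7,0,0,0.009,0]
    - [0.4,0,0,0,0]
    - [0.2,0,0,0,0]
    - [0,0,0,0,0]
    - [-0.1,0,0,0,0]
    - [-0.2,0,0,0,0]
    - [-0.5,0,0,0,0]
    - [-1,0,0,0,0]
    - [-1,0,0,0,0]
    - [-1,0,0,0,0]
    - [-1,0,0,0,0]

```text
clock: 28.4
eef_pos: [554.5, -209.1, 29.5]
eef_rot: [3.141, 0.0, 1.341]
wrist_force: [-0.8, -0.1, 3.5]
finger_gap: 36.1
finger_force: 20.0
```

```bash
python3 go.py c3 170
```

```text
t 28.4 pos [ 554.5 -209.1   29.5] [3.141 0.    1.341] turn -1.4064 shift before turn [ 301.9 -117.5 -140.5] after turn [ 165.3  278.6 -140.5] gap 36.1 F [-0.8 -0.1  3.5] grip 20.00166576108313
```

arm_command:
  plan:
    - [-1,0,0,-0.005,0]
    - [-1,0,0,-0.025,0]
    - [-1,0,0,-0.04,0]
    - [-1,0,0,-0.04,0]
    - [-1,0,0,-0.03,0]
    - [-1,0.02,-0.008,0,0]
    - [-1,0.04,-0.0155,0,0]
    - [-1,0.04,-0.0155,0,0]
    - [-1,0.04,-0.0155,0,0]
    - [-1,0.04,-0.0155,0,0]
    - [-1,0.04,-0.0155,0,0]
    - [-1,0.04,-0.0155,0,0]
    - [-1,0.027,-0.0105,0,0]
    - [-1,0.015,-0.006,0,0]
    - [-1,0,0,0,-0.15]
    - [-1,0,0,0,-0.175]
    - [-1,0,0,0,-0.175]
    - [-1,0,0,0,-0.175]
    - [-1,0,0,0,-0.175]
    - [-1,0,0,0,-0.175]

```text
clock: 30.9
eef_pos: [508.3, 111.7, 168.5]
eef_rot: [-3.141, -0.001, 2.371]
wrist_force: [-0.1, 1.1, -1.6]
finger_gap: 36.0
finger_force: 20.0
```

arm_command:
  plan:
    - [-1,0,0,0,-0.175]
    - [-1,0,0,0,-0.175]
    - [-1,0,0,0,-0.031]
    - [-1,0,0,0,0]
    - [-1,0,0,0,0]

```text
clock: 31.52
eef_pos: [508.8, 111.8, 169.3]
eef_rot: [-3.141, -0.0, 2.744]
wrist_force: [-0.2, 0.0, -0.9]
finger_gap: 35.8
finger_force: 20.0
```

```bash
python3 go.py c3 24.5;  python3 - <<'E'
from h import *;from cell import eyes
c=eyes.camera("side");cv2.imwrite("pics/s7.png",cv2.resize(c["img"][50:290,200:400],None,fx=2.5,fy=2.5))
E
```

```text
t 31.525 pos [508.8 111.8 169.3] [-3.141 -0.     2.744] turn -0.0027 shift before turn [ -0.2  -0.  144.8] after turn [ -0.2  -0.  144.8] gap 35.8 F [-0.2  0.  -0.9] grip 19.998851161653874
```

View pics/s7.png

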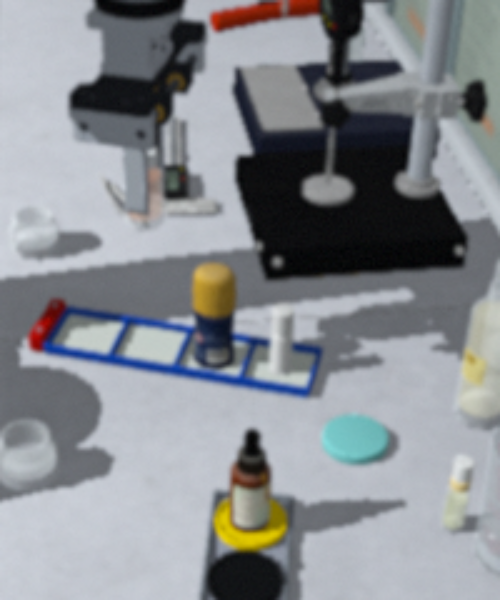

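The toner bottle is held at crop (150,200) and the roll-on and stick still stand. Lower and release.

arm_command:
  plan:
    - [-1,0,0,0.015,-0.003]
    - [-1,0,0,0.03,0]
    - [-1,0,0,0.035,0]
    - [-1,0,0,0.035,0]
    - [-1,0,0,0.02,0]
    - [-1,0,0,0.006,0]
    - [-1,0,0,0.001,0]
    - [-1,0,0,0.001,0]
    - [-1,0,0,0.001,0]
    - [-1,0,0,0.001,0]
    - [-1,0,0,0,0]
    - [-1,0,0,0,0]

```text
clock: 33.08
eef_pos: [509.0, 111.8, 24.6]
eef_rot: [3.141, 0.0, 2.75]
wrist_force: [-0.1, 0.1, 0.6]
finger_gap: 36.1
finger_force: 20.0
```

arm_command:
  plan:
    - [-1,0,0,0.0005,0]
    - [-1,0,0,0,0]
    - [-0.25,0,0,0,0]
    - [-0.1,0,0,0,0]
    - [0,0,0,0,0]
    - [0.2,0,0,0,0]
    - [0.4,0,0,0,0]
    - [0.5,0,0,0,0]
    - [0.5,0,0,-0.02,0]
    - [0.5,0,0,-0.04,0]
    - [0.5,0,0,-0.04,0]
    - [0.5,0,0,-0.04,0]
    - [0.7,0,0,-0.02,0]
    - [0.7,0,0,0,0.176]
    - [0.7,0,0,0,0.176]
    - [0.7,0,0,0,0.176]
    - [0.7,0,0,0,0.176]
    - [0.7,0,0,0,0.176]
    - [0.7,0,0,0,0.176]
    - [0.7,0,0,0,0.176]

```text
clock: 35.58
eef_pos: [508.8, 111.8, 183.9]
eef_rot: [-3.142, 0.0, 1.512]
wrist_force: [-0.1, 0.2, -0.7]
finger_gap: 79.9
finger_force: 0.0
```

```bash
python3 go.py drop 165;  python3 - <<'E'
from h import *;from cell import eyes
c=eyes.camera("side");cv2.imwrite("pics/s8.png",cv2.resize(c["img"][100:300,200:400],None,fx=2.5,fy=2.5))
E
```

```text
t 35.575 pos [508.8 111.8 183.9] [-3.142  0.     1.512] turn 0.1715 shift before turn [-251.6   72.9   18.9] after turn [-235.5  114.8   18.9] gap 79.9 F [-0.1  0.2 -0.7] grip 0.0
```

View pics/s8.png

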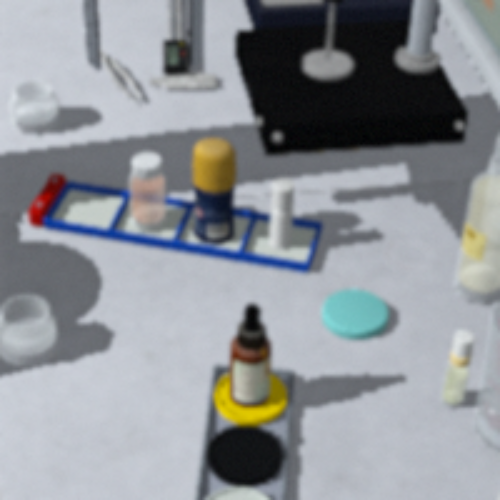

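The toner bottle stands in its cell, crop (148,190). Fetch the dropper at crop (250,360).

arm_command:
  plan:
    - [0.7,0,0,0,0.174]
    - [0.7,-0.02,0.01,0,0]
    - [0.7,-0.04,0.0195,0,0]
    - [0.7,-0.04,0.0195,0,0]
    - [0.7,-0.04,0.0195,0,0]
    - [0.7,-0.04,0.0195,0,0]
    - [0.7,-0.035,0.017,0,0]
    - [0.7,-0.02,0.009,0,0]
    - [0.7,0,0,0,0]
    - [0.7,0,0,0.02,0]
    - [0.7,0,0,0,0]

```text
clock: 37.0
eef_pos: [566.4, -141.5, 162.9]
eef_rot: [-3.139, -0.0, 1.346]
wrist_force: [0.3, -0.1, -0.2]
finger_gap: 79.4
finger_force: 0.0
```

```bash
python3 go.py drop 30
```

```text
t 37.0 pos [ 566.4 -141.5  162.9] [-3.139 -0.     1.346] turn 0.0052 shift before turn [ -2.1   0.9 132.9] after turn [ -2.1   0.9 132.9] gap 79.4 F [ 0.3 -0.1 -0.2] grip 0.0
```

arm_command:
  newtons: 20
  plan:
    - [0.7,-0.002,0.001,0.013,0.004]
    - [0.7,0,0,0.03,0]
    - [0.7,0,0,0.035,0]
    - [0.7,0,0,0.03,0]
    - [0.7,0,0,0.017,0]
    - [0.7,0,0,0.008,0]
    - [0.4,0,0,0,0]
    - [0.2,0,0,0,0]
    - [0,0,0,0,0]
    - [-0.1,0,0,0,0]
    - [-0.2,0,0,0,0]
    - [-0.5,0,0,0,0]
    - [-1,0,0,0,0]
    - [-1,0,0,0,0]
    - [-1,0,0,0,0]
    - [-1,0,0,0,0]

```text
clock: 39.0
eef_pos: [567.6, -145.0, 31.0]
eef_rot: [3.142, -0.0, 1.34]
wrist_force: [0.6, -0.3, 1.1]
finger_gap: 32.0
finger_force: 20.0
```

```bash
python3 go.py c4 170
```

```text
t 39.0 pos [ 567.6 -145.    31. ] [ 3.142 -0.     1.34 ] turn -1.4074 shift before turn [ 247.1 -181.  -139. ] after turn [ 218.8  214.4 -139. ] gap 32.0 F [ 0.6 -0.3  1.1] grip 20.000057221914176
```

arm_command:
  plan:
    - [-1,0,0,-0.005,0]
    - [-1,0,0,-0.025,0]
    - [-1,0,0,-0.04,0]
    - [-1,0,0,-0.04,0]
    - [-1,0,0,-0.03,0]
    - [-1,0.015,-0.011,0,0]
    - [-1,0.032,-0.0235,0,0]
    - [-1,0.035,-0.0256,0,0]
    - [-1,0.035,-0.0256,0,0]
    - [-1,0.035,-0.0256,0,0]
    - [-1,0.035,-0.0256,0,0]
    - [-1,0.03,-0.022,0,0]
    - [-1,0.02,-0.0147,0,0]
    - [-1,0.01,-0.0074,0,0]
    - [-1,0,0,0,-0.15]
    - [-1,0,0,0,-0.175]
    - [-1,0,0,0,-0.175]
    - [-1,0,0,0,-0.175]
    - [-1,0,0,0,-0.175]
    - [-1,0,0,0,-0.175]

```text
clock: 41.5
eef_pos: [447.5, 136.6, 170.1]
eef_rot: [-3.141, -0.001, 2.37]
wrist_force: [0.3, -0.9, -0.7]
finger_gap: 31.9
finger_force: 20.0
```

arm_command:
  plan:
    - [-1,0,0,0,-0.175]
    - [-1,0,0,0,-0.175]
    - [-1,0,0,0,-0.032]
    - [-1,0,0,0,0]
    - [-1,0,0,0,0]

```text
clock: 42.12
eef_pos: [447.9, 136.9, 170.8]
eef_rot: [-3.141, -0.0, 2.744]
wrist_force: [0.1, -0.7, -0.7]
finger_gap: 31.9
finger_force: 20.0
```

```bash
python3 go.py c4 26
```

```text
t 42.125 pos [447.9 136.9 170.8] [-3.141 -0.     2.744] turn -0.0027 shift before turn [-1.000e-01  2.000e-01  1.448e+02] after turn [-1.000e-01  2.000e-01  1.448e+02] gap 31.9 F [ 0.1 -0.7 -0.7] grip 19.99985453701811
```

arm_command:
  plan:
    - [-1,0,0,0.015,-0.003]
    - [-1,0,0,0.03,0]
    - [-1,0,0,0.035,0]
    - [-1,0,0,0.035,0]
    - [-1,0,0,0.02,0]
    - [-1,0,0,0.006,0]
    - [-1,0,0,0.001,0]
    - [-1,0,0,0.001,0]
    - [-1,0,0,0.001,0]
    - [-1,0,0,0.001,0]
    - [-1,0,0,0,0]
    - [-1,0,0,0,0]

```text
clock: 43.62
eef_pos: [448.0, 136.9, 26.0]
eef_rot: [3.142, 0.0, 2.75]
wrist_force: [1.0, -0.1, -0.7]
finger_gap: 32.0
finger_force: 20.0
```

arm_command:
  plan:
    - [-1,0,0,0.0005,0]
    - [-1,0,0,0,0]
    - [-0.3,0,0,0,0]
    - [-0.15,0,0,0,0]
    - [0,0,0,0,0]
    - [0.2,0,0,0,0]
    - [0.4,0,0,0,0]
    - [0.5,0,0,0,0]
    - [0.5,0,0,-0.02,0]
    - [0.5,0,0,-0.04,0]
    - [0.5,0,0,-0.04,0]
    - [0.5,0,0,-0.04,0]
    - [0.5,0,0,-0.02,0]
    - [0.5,0.02,-0.03,0,0]
    - [0.5,0.025,-0.04,0,0]
    - [0.5,0.025,-0.04,0,0]
    - [0.5,0.02,-0.03,0,0]
    - [0.5,0,0,0,0]
    - [0.5,0,0,0,0]

```text
clock: 46.0
eef_pos: [311.9, 42.0, 185.7]
eef_rot: [3.141, 0.001, 2.75]
wrist_force: [0.4, -0.3, -0.4]
finger_gap: 70.7
finger_force: 0.0
```

```bash
python3 go.py c4 26;  python3 - <<'E'
from h import *;from cell import eyes
c=eyes.camera("side");a=cv2.resize(c["img"][120:280,190:350],(400,400))
b=cv2.resize(eyes.camera("top")["img"][130:300,120:290],(400,400));cv2.imwrite("pics/s9.png",np.hstack([a,b]))
E
```

```text
t 46.0 pos [311.9  42.  185.7] [3.141e+00 1.000e-03 2.750e+00] turn 0.0024 shift before turn [-89.5 139.7 159.7] after turn [-89.1 140.  159.7] gap 70.7 F [ 0.4 -0.3 -0.4] grip 0.0
```

View pics/s9.png

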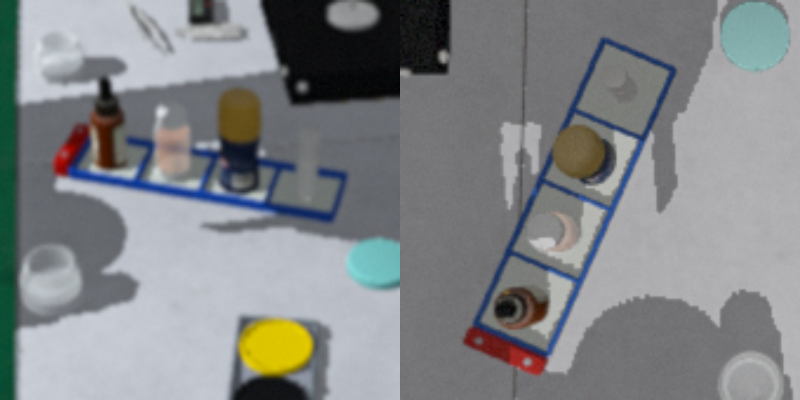

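All four stand upright in their own cells. From the red end they are dropper (107,130), toner (172,145), roll-on (240,145) and stick (308,170), and the gripper is clear.

```bash
python3 -c "
from cell import ticket
print(ticket.sign_off())"
```

```text
the job is handed in; nothing more can be done
None
```

All four samples stand upright in the rack in reverse order (from the red end: dropper, toner, roll-on, stick), and the job was handed in at about 46 s of the 104 s allowed.

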